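# Hold a bayonet caddy lid at the vent mark

## Robot

A 6-joint arm with a two-finger parallel gripper is mounted at the origin on the work surface. World frame = base frame: x ahead of the robot, y to its left, z up, the work surface at z = 0. Lengths are in m, angles in rad, forces in N, time in s.
With the tool pointing down it reaches from about 0.3 to 0.775 m from the base axis. Payload 14.6 kg.
Tool frame: the origin (TCP) lies between the finger pads; the fingertips stand 8 mm ahead of it and the grasp point (between the pads) lies 11 mm behind it; z points along the fingers, y is the direction in which the jaws open and shut (so a half turn about z gives the same grasp; the last joint's range is limited). The gripper opens to 94 mm and grips with 3 to 60 N. Pads are 16 mm wide; open, the fingers measure 119 mm over their backs; the gripper's body (75 mm by 177 mm) begins 78 mm behind the grasp point.
Start: joints at [-1.298, 0.3, 1.521, -0, 1.321, -0.067], TCP at [0.183, -0.519, 0.213] pointing down, gripper open.
Joint ranges: [-3.03, 3.03], [-0.79, 2.21], [0.23, 2.52], [-1.04, 4.18], [0, 3.07], [-2.55, 2.55]. Speed limits (rad/s): [2.22, 2.22, 2.57, 3.14, 3.14, 3.14].

## Interface

Orientations are given as [roll, pitch, yaw] about the fixed x, y, z axes, in that order (R = Rz(yaw) Ry(pitch) Rx(roll)).
In Python, from station import ctrl, viewer, workorder gives the robot as it stands.
- The arm moves only by the tool play_rows, never from a script. Its argument "commands" is a list of rows, each an object of numbers: "dx", "dy", "dz": the shift along the tool's x, y, z in m; "ax", "ay", "az": the turn, a rotation vector about the tool's x, y, z in degrees. In form: [{"dx": .., "dy": .., "dz": .., "ax": .., "ay": .., "az": ..}, ...]. A call has exactly 5 rows; each row shifts and turns the pose as measured when the row begins, along the tool's axes as they then stand; what a row does not reach is not made up. A row lasts 1/12 s, in which the tool goes at most 41.7 mm and 7.16 degrees, less where a joint would pass 70% of its speed; a pose out of reach is approached as far as the arm can. A call with a gripper value outside its range is refused whole. "claw" is the opening, from 0 (shut) to 1 (fully open), set as the call begins (left out, the last holds). The fingers move at their own pace and stop on an object; "squeeze" is the grip in N (left out, the last holds). Time passes only in rows, so rows that do not move let the fingers close, or fill a call up. It gives the time, the measured TCP pose, the force and the opening at its end, in the units of the state.
- ctrl.get_obs(): the state, without advancing time (a new reading comes with each control period).
- viewer.camera(name): name is "side" or "top"; returns the picture (480x640x3 uint8, red, green, blue); there is no depth.
- viewer.camera_model(name): a dict with "K" (3x3 intrinsics, pixels), "pose" (4x4, takes a point from camera to world coordinates). Camera axes: x right, y down, z forward; pixel columns grow to the right and rows downward; lengths in m; the calibration is good to about 2 mm. A picture is of the moment at which its call begins. camera_model takes no time and is no camera call.
- workorder.hand_in(): hands the job in, once; it reports no verdict.
The state is a dict: "time_s": time; "qpos": joint angles; "joint_vel": joint speeds; "tau": joint torques, N m; "ee_pos": TCP position; "eef_rot": TCP orientation; "force": force on the tool from outside, world axes, zero at the start; "moment": the same for the moment, N m; "grip_width": finger opening in m.
Only numpy, scipy, OpenCV 4.12 (cv2) and the standard library are available. Lean on these libraries where they do the work, as an engineer would, in place of code of your own. Each camera call takes 0.05 s, during which the arm holds its last target. There are 200 camera calls.

## Task

Put the loose lid on the white toilet brush caddy: turn the lid so its pointer faces the bar mark on the rim, lower it until it is fully home, then twist it clockwise (seen from above) halfway to the lock click, so the pointer stands at the round vent mark. The lid is sprung and would turn back, so finish while still gripping it there, pointer at the vent mark; never turn it on to the lock catch, and leave the other things on the table where they are.

Things in the scene. Friction and masses are not known exactly. Their poses are not given: they have to be found in the camera images.
- lid: Loose white bayonet lid, about 140 g, upright on the table. Origin on its axis at the underside; z up, x towards the pointer. Spigot 60 mm diameter, 0 to 16 mm high; disc 92 mm diameter, 16 to 24 mm high; on top a steel grip bar. At the spigot's foot two lugs, 6 mm high, reach 41 mm from the axis: 20 mm wide on the +x side, 10 mm wide on the -x side, so it fits one way round only.
- grip (a point): Centre of the lid's upright steel grip bar, on the lid's axis 44 mm above the lid's origin. The bar is 56 mm long (along the lid's x), 14 mm thick (along y) and stands from 24 to 56 mm above the lid's origin. Grip it across the 14 mm, from above.
- pointer (a point): Tip of the lid's steel pointer: an 8 mm wide round-ended tab that sticks out of the disc's edge in line with the grip bar. The point lies 50 mm from the lid's axis (tab ends at 53 mm), 20 mm above the lid's origin.
- caddy: White toilet brush caddy, fixed, upright, 120 mm high, 126 mm across its flat rim. Origin on its axis on the table; z up, x towards the vent mark. The lid is home when its disc lies on the rim (lid origin 104 mm above this origin); it then turns clockwise only, reaches the vent mark after 45 degrees, and touches the lock catch from about 80 degrees of turn on.
- mouth (a point): Centre of the caddy's mouth at rim height, 120 mm above the table. The mouth is a collar 8 mm thick with a 66 mm hole and two notches reaching 44 mm from the axis: 26 mm wide at the bar mark, 16 mm wide opposite. The lid drops in with its pointer at the bar mark, with about 3 mm play all round; its lugs then lie below the collar.
- entry_mark (a point): The bar mark on the rim: a black radial bar 9 mm long and 4 mm wide, 58.5 mm from the caddy's axis, 45 degrees anticlockwise (from above) of the vent mark.
- vent_mark (a point): The round vent mark on the rim: a black dot of 8 mm, 58.5 mm from the caddy's axis, on the caddy's +x side.
- click_catch (a point): The lock catch: an upright white round stud, 10 mm diameter, 9 mm high, on the rim 57 mm from the axis, 45 degrees clockwise of the vent mark; sprung, yields outward with a click when the pointer is forced past it.
- shutter (a joint): Sprung vent shutter inside the caddy, turned by the lid's lugs: 0 rad = closed (rest), grows as the lid is turned clockwise, about 0.68 rad with the pointer at the vent mark. The lid meets it after about 6 degrees of turn; it resists with 0.03 rising to 0.1 N m at the vent mark and drives the lid back when let go.
- shoe_brush: Bystander: bamboo shoe brush, 150 x 44 x 34 mm, lying between the places of lid and caddy. Origin at its underside centre.
- polish_tin: Bystander: flat round tin, 68 mm diameter, 26 mm high. Origin at its underside centre.
- dustpan: Bystander: matte black dustpan head, 200 x 220 mm, up to 70 mm high, behind. Origin at the middle of its front lip, x towards its back wall.
- carpet_rake: Bystander: small aluminium carpet rake head, 170 mm wide, 20 mm high, behind. Origin under its cross bar.
- spray_refill: Bystander: grey bottle, 72 mm diameter, 170 mm high, at the left. Origin at its underside centre.
- tablet_jar: Bystander: white jar, 80 mm diameter, 90 mm high, at the right. Origin at its underside centre.
Things that resemble listed ones, but are neither listed nor needed, are in the scene too. What is shaped like the lid but black, orange or red is not meant.

How it is judged:
By the outcome, as a careful person would: the job done as asked, in the order asked, and still so for the second after the job is handed in, while the arm keeps its last pose, push and grip.
It also fails if it takes over 48 s, if anything falls off the work surface, if the arm or the gripper's body presses on something with over 40 N, if the wrist force passes 120 N, or if a joint passes its speed limit or range.

## Working session

There is one attempt and no reset: what is moved stays moved. The work goes in short steps, Python scripts to look and compute and a tool call to move; the robot and the scene stay as the last step left them, time stands still between calls to the robot, and variables do not carry over. Pictures are saved under pics/ and viewed, about 8 in all and at most 12, crops included, and the job is handed in when it is done.

Besides the shell and the picture viewer there is one more tool, called after "Emit:" as name([rows], argument=value, ...), one row to a line, values as JSON. play_rows: Moves the arm, as the interface text tells. Its arguments: {"type":"object","properties":{"commands":{"type":"array","items":{"type":"object","properties":{"dx":{"type":"number"},"dy":{"type":"number"},"dz":{"type":"number"},"ax":{"type":"number"},"ay":{"type":"number"},"az":{"type":"number"}}}},"claw":{"type":"number"},"squeeze":{"type":"number"}},"required":["commands"]}

```bash
mkdir -p pics; ls
python3 - <<'E'
from station import ctrl, viewer, workorder
import cv2
for n in("top","side"):
    cv2.imwrite(f"pics/{n}0.png",viewer.camera(n)[:,:,::-1])
    m=viewer.camera_model(n);print(n,m["K"],m["pose"])
print(ctrl.get_obs())
E
```

```text
pics
top [[521.23689558   0.         316.53455459]
 [  0.         521.23689558 223.59731727]
 [  0.           0.           1.        ]] [[ 0.0048453  -0.99407413  0.10859627  0.39333226]
 [-0.9996784  -0.0075184  -0.02421916  0.02239203]
 [ 0.02489211 -0.108444   -0.99379086  1.11126878]
 [ 0.          0.          0.          1.        ]]
side [[511.0980404    0.         309.79232989]
 [  0.         511.0980404  232.09007324]
 [  0.           0.           1.        ]] [[-0.93177479 -0.23363122  0.27787082  0.13159159]
 [-0.36268857  0.56554746 -0.74068419  0.9936423 ]
 [ 0.01589782 -0.79093143 -0.61169824  0.90223911]
 [ 0.          0.          0.          1.        ]]
{'time_s': 0.1, 'qpos': array([-1.29759700e+00,  3.00401168e-01,  1.52149062e+00, -2.25843124e-05,
        1.32071194e+00, -6.66073807e-02]), 'joint_vel': array([-9.82505761e-05, -1.45980500e-03,  5.49538281e-04,  1.20178459e-04,
       -3.16059885e-04, -7.84371025e-04]), 'tau': array([ 9.18320220e-04, -5.32643759e+01, -3.53284085e+01,  7.08856224e-02,
        2.34815438e-02, -6.51190044e-05]), 'ee_pos': array([ 0.18324629, -0.5183429 ,  0.21296296]), 'eef_rot': array([-3.14058237e+00, -4.54672703e-05,  3.39812289e-01]), 'force': array([ 0.02512726,  0.1559197 , -0.52942449]), 'moment': array([-0.01487665, -0.00474981,  0.03455054]), 'grip_width': 0.0936924675680477}
```

View pics/top0.png

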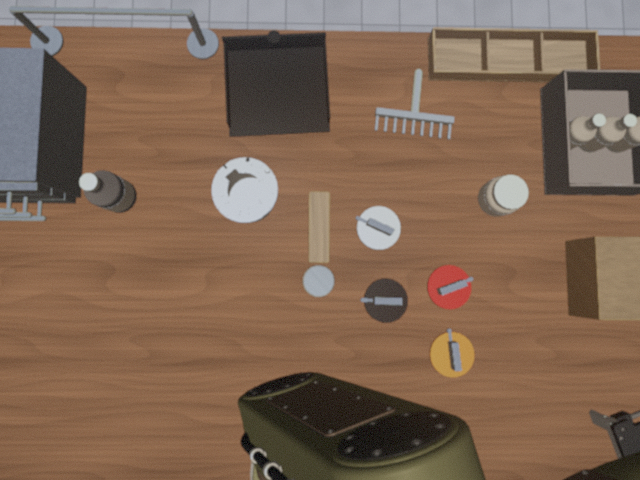

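View pics/side0.png

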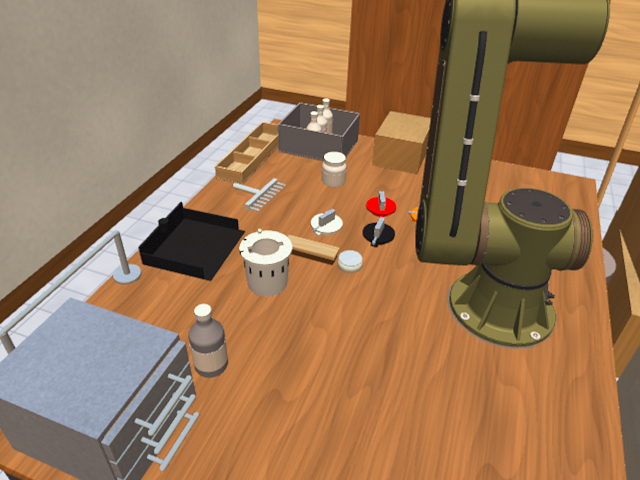

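The top view shows the white lid at about (379,228), the caddy at (245,190) and the brush between them at (319,227). I'll enlarge that area.

Run:
```python
import cv2,numpy as np
im=cv2.imread("pics/top0.png")
a=cv2.resize(im[150:230,200:290],None,fx=6,fy=6,interpolation=cv2.INTER_CUBIC)
b=cv2.resize(im[198:258,345:415],None,fx=6,fy=6,interpolation=cv2.INTER_CUBIC)
c=np.zeros((480,540+420-160,3),np.uint8)
c[:480,:540]=a; c=np.zeros((480,780,3),np.uint8)
a=cv2.resize(im[150:230,205:285],(400,400),interpolation=cv2.INTER_CUBIC)
b=cv2.resize(im[190:266,343:419],(380,380),interpolation=cv2.INTER_CUBIC)
c[:400,:400]=a;c[:380,400:]=b
cv2.imwrite("pics/c1.png",c)
```

```text
(no output)
```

View pics/c1.png

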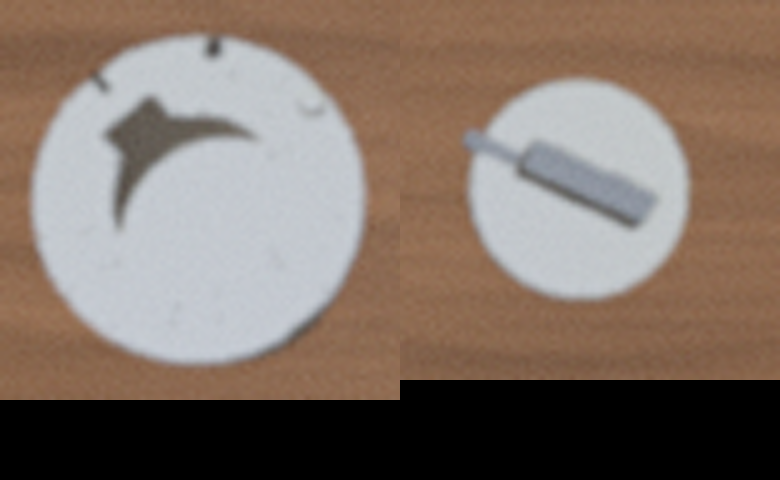

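The crop shows the caddy with its rim centre near crop (199,200), bar mark at (100,80), vent dot at (213,46) and catch stud at (312,105). The lid disc is centred near (580,189), and its pointer tip is up-left at (468,138).

```bash
cat > h.py <<'E'
import cv2,numpy as np
from scipy.optimize import least_squares
from station import ctrl, viewer, workorder
def ray(n,p,z):
    m=viewer.camera_model(n);K,T=np.array(m["K"]),np.array(m["pose"])
    p=np.atleast_2d(np.asarray(p,float)); d=np.c_[p,np.ones(len(p))]@np.linalg.inv(K).T@T[:3,:3].T
    return (T[:3,3]+d*((z-T[2,3])/d[:,2:]))[:,:2]
def proj(n,P):
    m=viewer.camera_model(n);K,T=np.array(m["K"]),np.array(m["pose"])
    c=(np.atleast_2d(P)-T[:3,3])@T[:3,:3]@K.T
    return c[:,:2]/c[:,2:]
def circ(n,im,seed,z,half):
    # white blob outline -> circle at height z
    x,y=seed; g=im[y-half:y+half,x-half:x+half].astype(int)
    m=((g.min(2)>135)&(g.max(2)-g.min(2)<40)).astype(np.uint8)
    m=cv2.morphologyEx(m,cv2.MORPH_OPEN,np.ones((3,3),np.uint8))
    c=max(cv2.findContours(m,cv2.RETR_EXTERNAL,cv2.CHAIN_APPROX_NONE)[0],key=cv2.contourArea)[:,0]+[x-half,y-half]
    w=ray(n,c,z)
    s=least_squares(lambda q:np.hypot(*(w-q[:2]).T)-q[2],[*w.mean(0),.05],loss='soft_l1',f_scale=.001)
    return s.x,np.sqrt(2*s.cost/len(w))
E
python3 - <<'E'
from h import *
im=cv2.imread("pics/top0.png")
cad,e=circ("top",im,(245,190),.12,42);print("caddy",cad,e)
lid,e=circ("top",im,(380,228),.024,32);print("lid",lid,e)
f=lambda u,v,x0,y0:((u+.5)/5-.5+x0,(v+.5)/5-.5+y0)
A=lambda d:np.degrees(np.arctan2(d[1],d[0]))
for nm,u,v in(("bar",100,80),("vent",213,46),("catch",312,105)):
    d=ray("top",f(u,v,205,150),.12 if nm!="catch" else .129)[0]-cad[:2];print(nm,np.hypot(*d),A(d))
g=lambda u,v:f(u-400,v,343,190)
d=ray("top",g(468,137),.02)[0]-lid[:2];print("ptr",np.hypot(*d),A(d))
# bar top corners
q=ray("top",[g(540,143),g(656,195),g(637,222),g(521,165)],.056);print(q,q.mean(0)); d=(q[0]+q[3]-q[1]-q[2])/2;print(np.hypot(*d),A(d))
m=lambda a,z:None
E
```

```text
caddy [0.56664467 0.13747758 0.06318204] 0.0009479063509993138
lid [ 0.50530047 -0.13434704  0.04579402] 0.0005223551310955316
bar 0.06022089034003629 39.92911748157368
vent 0.06018892262505163 -4.326527630837319
catch 0.056205328412332674 -51.10735627381509
ptr 0.05128082706349062 64.66796632844756
[[ 0.52058482 -0.11385716]
 [ 0.4995613  -0.16124578]
 [ 0.48843358 -0.1533378 ]
 [ 0.5114724  -0.10601473]] [ 0.50501302 -0.13361387]
0.05222976938528777 65.05092605964468
```

```bash
cat >> h.py <<'E'
def state(): 
    o=ctrl.get_obs(); r=np.degrees(o["eef_rot"]); return o,np.array(o["ee_pos"]),r
def plan(target,yaw,n):
    """rows (tool frame) to world TCP target / yaw deg in n rows"""
    o,p,r=state(); y=r[2]; print("at",p.round(4),r.round(2),"t",o["time_s"],"F",np.round(o["force"],1),"w",round(o["grip_width"],4))
    d=(np.array(target)-p)/n; dy=((yaw-y+180)%360-180)/n
    for i in range(n):
        a=np.radians(y+i*dy); print('{"dx":%.4f,"dy":%.4f,"dz":%.4f,"az":%.2f}'%(d[0]*np.cos(a)+d[1]*np.sin(a), d[0]*np.sin(a)-d[1]*np.cos(a), -d[2], -dy))
E
python3 - <<'E'
from h import *
im=cv2.imread("pics/side0.png")
cad=np.array([.5666,.1375]);lid=np.array([.5053,-.1343])
t=np.radians(np.arange(0,360,12)); P=lambda c,r,z:np.c_[c[0]+r*np.cos(t),c[1]+r*np.sin(t),0*t+z]
one=lambda c,r,a,z:np.array([[c[0]+r*np.cos(np.radians(a)),c[1]+r*np.sin(np.radians(a)),z]])
pts=np.r_[P(cad,.063,.12),P(lid,.046,.024),one(cad,.0585,40,.12),one(cad,.0585,-5,.12),one(cad,.057,-50,.129),one(lid,.053,65,.02),one(lid,.028,65,.056),one(lid,.028,245,.056)]
x0,y0,s=230,195,6
b=cv2.resize(im[y0:y0+80,x0:x0+130],None,fx=s,fy=s,interpolation=cv2.INTER_CUBIC)
for u,v in proj("side",pts): cv2.circle(b,(int((u-x0+.5)*s),int((v-y0+.5)*s)),2,(0,0,255),-1)
cv2.imwrite("pics/c2.png",b)
plan([.505,-.134,.15],65,15)
E
```

```text
at [ 0.1832 -0.5183  0.213 ] [-179.94   -0.     19.47] t 0.1 F [ 0.   0.2 -0.5] w 0.0937
{"dx":0.0288,"dy":-0.0170,"dz":0.0042,"az":-3.04}
{"dx":0.0296,"dy":-0.0155,"dz":0.0042,"az":-3.04}
{"dx":0.0304,"dy":-0.0139,"dz":0.0042,"az":-3.04}
{"dx":0.0311,"dy":-0.0122,"dz":0.0042,"az":-3.04}
{"dx":0.0317,"dy":-0.0106,"dz":0.0042,"az":-3.04}
{"dx":0.0322,"dy":-0.0089,"dz":0.0042,"az":-3.04}
{"dx":0.0326,"dy":-0.0072,"dz":0.0042,"az":-3.04}
{"dx":0.0330,"dy":-0.0054,"dz":0.0042,"az":-3.04}
{"dx":0.0332,"dy":-0.0037,"dz":0.0042,"az":-3.04}
{"dx":0.0334,"dy":-0.0019,"dz":0.0042,"az":-3.04}
{"dx":0.0334,"dy":-0.0001,"dz":0.0042,"az":-3.04}
{"dx":0.0334,"dy":0.0016,"dz":0.0042,"az":-3.04}
{"dx":0.0332,"dy":0.0034,"dz":0.0042,"az":-3.04}
{"dx":0.0330,"dy":0.0051,"dz":0.0042,"az":-3.04}
{"dx":0.0327,"dy":0.0069,"dz":0.0042,"az":-3.04}
```

View pics/c2.png

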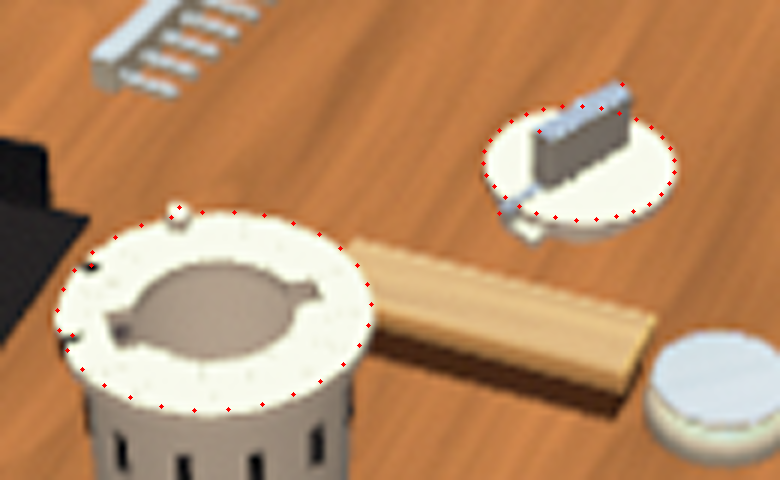

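The side view agrees with the top-view model to about 1 mm: rim circle, disc, pointer tip near (505,208), marks at (90,267) and (68,338), and stud at (178,213). Next I approach the lid.

Emit:
play_rows([
  {"dx":0.029,"dy":-0.017,"dz":0.004,"az":-3},
  {"dx":0.03,"dy":-0.0155,"dz":0.004,"az":-3},
  {"dx":0.03,"dy":-0.014,"dz":0.004,"az":-3},
  {"dx":0.031,"dy":-0.012,"dz":0.004,"az":-3},
  {"dx":0.032,"dy":-0.0105,"dz":0.004,"az":-3},
], claw=0.6, squeeze=40)

```text
validation failed for argument at $.co...
```

Emit:
play_rows([
  {"dx":0.032,"dy":-0.009,"dz":0.004,"az":-3},
  {"dx":0.0325,"dy":-0.007,"dz":0.004,"az":-3},
  {"dx":0.033,"dy":-0.0055,"dz":0.004,"az":-3},
  {"dx":0.033,"dy":-0.0035,"dz":0.004,"az":-3},
  {"dx":0.033,"dy":-0.002,"dz":0.004,"az":-3},
])

```text
validation failed for argument at $.co...
```

```bash
python3 -c "
from h import *
plan([.505,-.134,.12],65,5)"
```

```text
at [ 0.1832 -0.5183  0.213 ] [-179.94   -0.     19.47] t 0.1 F [ 0.   0.2 -0.5] w 0.0937
{"dx":0.0863,"dy":-0.0510,"dz":0.0186,"az":-9.11}
{"dx":0.0933,"dy":-0.0367,"dz":0.0186,"az":-9.11}
{"dx":0.0979,"dy":-0.0215,"dz":0.0186,"az":-9.11}
{"dx":0.1001,"dy":-0.0057,"dz":0.0186,"az":-9.11}
{"dx":0.0997,"dy":0.0102,"dz":0.0186,"az":-9.11}
```

All six fields are probably required in each row.

Emit:
play_rows([
  {"dx":0.029,"dy":-0.017,"dz":0.004,"ax":0,"ay":0,"az":-3},
  {"dx":0.03,"dy":-0.0155,"dz":0.004,"ax":0,"ay":0,"az":-3},
  {"dx":0.03,"dy":-0.014,"dz":0.004,"ax":0,"ay":0,"az":-3},
  {"dx":0.031,"dy":-0.012,"dz":0.004,"ax":0,"ay":0,"az":-3},
  {"dx":0.032,"dy":-0.0105,"dz":0.004,"ax":0,"ay":0,"az":-3},
], claw=0.6, squeeze=40)

```text
time_s: 0.52
ee_pos: [0.2906, -0.3886, 0.1906]
eef_rot: [-3.139, 0.0, 0.603]
force: [1.0, 0.8, -0.0]
grip_width: 0.064
```

Emit:
play_rows([
  {"dx":0.032,"dy":-0.009,"dz":0.004,"ax":0,"ay":0,"az":-3},
  {"dx":0.0325,"dy":-0.007,"dz":0.004,"ax":0,"ay":0,"az":-3},
  {"dx":0.033,"dy":-0.0055,"dz":0.004,"ax":0,"ay":0,"az":-3},
  {"dx":0.033,"dy":-0.0035,"dz":0.004,"ax":0,"ay":0,"az":-3},
  {"dx":0.033,"dy":-0.002,"dz":0.004,"ax":0,"ay":0,"az":-3},
])

```text
time_s: 0.93
ee_pos: [0.4003, -0.2531, 0.1691]
eef_rot: [-3.137, -0.001, 0.877]
force: [0.5, -1.5, -0.2]
grip_width: 0.0565
```

```bash
python3 -c "
from h import *
plan([.505,-.134,.12],65,5)"
```

```text
at [ 0.4003 -0.2531  0.1691] [-1.7974e+02 -5.0000e-02  5.0250e+01] t 0.9333 F [ 0.5 -1.5 -0.2] w 0.0565
{"dx":0.0317,"dy":0.0009,"dz":0.0098,"az":-2.95}
{"dx":0.0316,"dy":0.0025,"dz":0.0098,"az":-2.95}
{"dx":0.0314,"dy":0.0041,"dz":0.0098,"az":-2.95}
{"dx":0.0312,"dy":0.0057,"dz":0.0098,"az":-2.95}
{"dx":0.0309,"dy":0.0073,"dz":0.0098,"az":-2.95}
```

Emit:
play_rows([
  {"dx":0.032,"dy":0.001,"dz":0.008,"ax":0,"ay":0,"az":-3},
  {"dx":0.032,"dy":0.0025,"dz":0.008,"ax":0,"ay":0,"az":-3},
  {"dx":0.0315,"dy":0.004,"dz":0.008,"ax":0,"ay":0,"az":-3},
  {"dx":0.031,"dy":0.0055,"dz":0.008,"ax":0,"ay":0,"az":-3},
  {"dx":0.031,"dy":0.007,"dz":0.008,"ax":0,"ay":0,"az":-3},
])

```text
time_s: 1.35
ee_pos: [0.508, -0.1245, 0.1276]
eef_rot: [-3.138, -0.002, 1.153]
force: [-0.0, -1.5, -0.5]
grip_width: 0.0565
```

```bash
cat >> h.py <<'E'
from scipy.spatial.transform import Rotation as Ro, Slerp
def plan(target,yaw,n):
    o,p,r=state(); print("at",p.round(4),r.round(2),"t",o["time_s"],"F",np.round(o["force"],1),"M",np.round(o["moment"],2),"w",round(o["grip_width"],4))
    A=Ro.from_euler("xyz",r,degrees=True);B=Ro.from_euler("xyz",[180,0,yaw],degrees=True)
    w=(A.inv()*B).as_rotvec()/n; d=(np.array(target)-p)/n
    for i in range(n):
        C=A*Ro.from_rotvec(w*i); v=C.inv().apply(d)
        print('{"dx":%.4f,"dy":%.4f,"dz":%.4f,"ax":%.2f,"ay":%.2f,"az":%.2f}'%(*v,*np.degrees(w)))
E
python3 -c "
from h import *
plan([.505,-.134,.08],65,4)"
```

```text
at [ 0.508  -0.1245  0.1276] [-1.7979e+02 -1.1000e-01  6.6050e+01] t 1.35 F [-0.  -1.5 -0.5] M [-0.05  0.   -0.  ] w 0.0565
{"dx":-0.0025,"dy":0.0003,"dz":0.0119,"ax":-0.05,"ay":-0.03,"az":0.26}
{"dx":-0.0025,"dy":0.0003,"dz":0.0119,"ax":-0.05,"ay":-0.03,"az":0.26}
{"dx":-0.0025,"dy":0.0003,"dz":0.0119,"ax":-0.05,"ay":-0.03,"az":0.26}
{"dx":-0.0025,"dy":0.0003,"dz":0.0119,"ax":-0.05,"ay":-0.03,"az":0.26}
```

Emit:
play_rows([
  {"dx":-0.0025,"dy":0.0003,"dz":0.012,"ax":-0.05,"ay":-0.03,"az":0.26},
  {"dx":-0.0025,"dy":0.0003,"dz":0.012,"ax":-0.05,"ay":-0.03,"az":0.26},
  {"dx":-0.0025,"dy":0.0003,"dz":0.012,"ax":-0.05,"ay":-0.03,"az":0.26},
  {"dx":-0.0025,"dy":0.0003,"dz":0.012,"ax":-0.05,"ay":-0.03,"az":0.26},
  {"dx":0,"dy":0,"dz":0,"ax":0,"ay":0,"az":0},
])

```text
time_s: 1.77
ee_pos: [0.5071, -0.1273, 0.0745]
eef_rot: [-3.137, 0.0, 1.147]
force: [-0.3, -0.4, -0.4]
grip_width: 0.0567
```

```bash
python3 -c "
from h import *
plan([.505,-.134,.037],65,4)"
```

```text
at [ 0.5071 -0.1273  0.0745] [-179.75    0.     65.72] t 1.7667 F [-0.3 -0.4 -0.4] M [ 0.   -0.04  0.03] w 0.0567
{"dx":-0.0017,"dy":0.0003,"dz":0.0094,"ax":-0.06,"ay":0.00,"az":0.18}
{"dx":-0.0017,"dy":0.0002,"dz":0.0094,"ax":-0.06,"ay":0.00,"az":0.18}
{"dx":-0.0017,"dy":0.0002,"dz":0.0094,"ax":-0.06,"ay":0.00,"az":0.18}
{"dx":-0.0017,"dy":0.0002,"dz":0.0094,"ax":-0.06,"ay":0.00,"az":0.18}
```

Emit:
play_rows([
  {"dx":-0.007,"dy":0.001,"dz":0.008,"ax":-0.2,"ay":0,"az":0.7},
  {"dx":-0.002,"dy":0,"dz":0.008,"ax":-0.1,"ay":0,"az":0.2},
  {"dx":0,"dy":0,"dz":0.008,"ax":0,"ay":0,"az":0},
  {"dx":0,"dy":0,"dz":0.008,"ax":0,"ay":0,"az":0},
  {"dx":0,"dy":0,"dz":0,"ax":0,"ay":0,"az":0},
])

```text
time_s: 2.18
ee_pos: [0.5041, -0.1372, 0.0404]
eef_rot: [3.14, -0.0, 1.129]
force: [0.6, -0.2, 0.2]
grip_width: 0.0563
```

```bash
python3 -c "
from h import *
plan([.505,-.134,.037],65,1)"
```

```text
at [ 0.5041 -0.1372  0.0404] [179.88  -0.    64.68] t 2.1833 F [ 0.6 -0.2  0.2] M [-0.07 -0.01 -0.01] w 0.0563
{"dx":0.0033,"dy":-0.0005,"dz":0.0034,"ax":0.12,"ay":-0.00,"az":-0.32}
```

Emit:
play_rows([
  {"dx":0.0025,"dy":-0.0005,"dz":0.003,"ax":0.1,"ay":0,"az":-0.3},
  {"dx":0,"dy":0,"dz":0,"ax":0,"ay":0,"az":0},
  {"dx":0,"dy":0,"dz":0,"ax":0,"ay":0,"az":0},
  {"dx":0,"dy":0,"dz":0,"ax":0,"ay":0,"az":0},
  {"dx":0,"dy":0,"dz":0,"ax":0,"ay":0,"az":0},
])

```text
time_s: 2.6
ee_pos: [0.5053, -0.1343, 0.0377]
eef_rot: [3.141, -0.0, 1.135]
force: [0.5, -0.1, 0.0]
grip_width: 0.0566
```

Emit:
play_rows([
  {"dx":0,"dy":0,"dz":0,"ax":0,"ay":0,"az":0},
  {"dx":0,"dy":0,"dz":0,"ax":0,"ay":0,"az":0},
  {"dx":0,"dy":0,"dz":0,"ax":0,"ay":0,"az":0},
  {"dx":0,"dy":0,"dz":0,"ax":0,"ay":0,"az":0},
  {"dx":0,"dy":0,"dz":0,"ax":0,"ay":0,"az":0},
], claw=0, squeeze=40)

```text
time_s: 3.02
ee_pos: [0.5057, -0.1344, 0.0385]
eef_rot: [3.139, -0.0, 1.135]
force: [0.4, -0.7, -0.5]
grip_width: 0.0262
```

```bash
python3 -c "
from h import *
plan([.505,-.134,.2],64,5)"
```

```text
at [ 0.5057 -0.1344  0.0385] [ 1.7987e+02 -2.0000e-02  6.5050e+01] t 3.0167 F [ 0.4 -0.7 -0.5] M [-0.03 -0.02 -0.03] w 0.0262
{"dx":0.0000,"dy":-0.0001,"dz":-0.0323,"ax":0.03,"ay":-0.00,"az":0.21}
{"dx":0.0000,"dy":-0.0001,"dz":-0.0323,"ax":0.03,"ay":-0.00,"az":0.21}
{"dx":0.0000,"dy":-0.0001,"dz":-0.0323,"ax":0.03,"ay":-0.00,"az":0.21}
{"dx":0.0000,"dy":-0.0001,"dz":-0.0323,"ax":0.03,"ay":-0.00,"az":0.21}
{"dx":0.0000,"dy":-0.0001,"dz":-0.0323,"ax":0.03,"ay":-0.00,"az":0.21}
```

Emit:
play_rows([
  {"dx":0,"dy":0,"dz":0.002,"ax":0,"ay":0,"az":0},
  {"dx":0,"dy":0,"dz":0,"ax":0,"ay":0,"az":0},
  {"dx":0,"dy":0,"dz":0,"ax":0,"ay":0,"az":0},
  {"dx":0,"dy":0,"dz":0,"ax":0,"ay":0,"az":0},
  {"dx":0,"dy":0,"dz":0,"ax":0,"ay":0,"az":0},
])

```text
time_s: 3.43
ee_pos: [0.5056, -0.1344, 0.0363]
eef_rot: [3.139, -0.0, 1.135]
force: [-0.9, 0.3, 0.4]
grip_width: 0.0136
```

Emit:
play_rows([
  {"dx":0,"dy":0,"dz":0,"ax":0,"ay":0,"az":0},
  {"dx":0,"dy":0,"dz":0,"ax":0,"ay":0,"az":0},
  {"dx":0,"dy":0,"dz":0,"ax":0,"ay":0,"az":0},
  {"dx":0,"dy":0,"dz":0,"ax":0,"ay":0,"az":0},
  {"dx":0,"dy":0,"dz":0,"ax":0,"ay":0,"az":0},
])

```text
time_s: 3.85
ee_pos: [0.5057, -0.1344, 0.0363]
eef_rot: [3.139, -0.0, 1.135]
force: [-0.1, -0.0, 0.6]
grip_width: 0.014
```

```bash
python3 -c "
from h import *
plan([.505,-.134,.2],65,5)"
```

```text
at [ 0.5057 -0.1344  0.0363] [ 1.7987e+02 -2.0000e-02  6.5040e+01] t 3.85 F [-0.1 -0.   0.6] M [ 0.08 -0.03  0.05] w 0.014
{"dx":0.0000,"dy":-0.0001,"dz":-0.0327,"ax":0.03,"ay":-0.00,"az":0.01}
{"dx":0.0000,"dy":-0.0001,"dz":-0.0327,"ax":0.03,"ay":-0.00,"az":0.01}
{"dx":0.0000,"dy":-0.0001,"dz":-0.0327,"ax":0.03,"ay":-0.00,"az":0.01}
{"dx":0.0000,"dy":-0.0001,"dz":-0.0327,"ax":0.03,"ay":-0.00,"az":0.01}
{"dx":0.0000,"dy":-0.0001,"dz":-0.0327,"ax":0.03,"ay":-0.00,"az":0.01}
```

Gripped at 14 mm. Lifting.

Emit:
play_rows([
  {"dx":0,"dy":0,"dz":-0.03,"ax":0,"ay":0,"az":0},
  {"dx":0,"dy":0,"dz":-0.035,"ax":0,"ay":0,"az":0},
  {"dx":0,"dy":0,"dz":-0.035,"ax":0,"ay":0,"az":0},
  {"dx":0,"dy":0,"dz":-0.035,"ax":0,"ay":0,"az":0},
  {"dx":0,"dy":0,"dz":-0.03,"ax":0,"ay":0,"az":0},
])

```text
time_s: 4.27
ee_pos: [0.5018, -0.1332, 0.2001]
eef_rot: [-3.128, 0.001, 1.135]
force: [0.8, -1.1, -1.7]
grip_width: 0.0136
```

```bash
python3 -c "
from h import *
plan([.5666,.1375,.2],40,10)"
```

```text
at [ 0.5018 -0.1332  0.2001] [-1.7924e+02  8.0000e-02  6.5040e+01] t 4.2667 F [ 0.8 -1.1 -1.7] M [-0.02 -0.05 -0.02] w 0.0136
{"dx":0.0273,"dy":-0.0055,"dz":0.0000,"ax":-0.07,"ay":0.02,"az":2.50}
{"dx":0.0270,"dy":-0.0067,"dz":0.0000,"ax":-0.07,"ay":0.02,"az":2.50}
{"dx":0.0267,"dy":-0.0079,"dz":0.0000,"ax":-0.07,"ay":0.02,"az":2.50}
{"dx":0.0263,"dy":-0.0091,"dz":0.0000,"ax":-0.07,"ay":0.02,"az":2.50}
{"dx":0.0259,"dy":-0.0102,"dz":0.0000,"ax":-0.07,"ay":0.02,"az":2.50}
{"dx":0.0254,"dy":-0.0113,"dz":0.0000,"ax":-0.07,"ay":0.02,"az":2.50}
{"dx":0.0249,"dy":-0.0124,"dz":0.0000,"ax":-0.07,"ay":0.02,"az":2.50}
{"dx":0.0243,"dy":-0.0135,"dz":0.0000,"ax":-0.07,"ay":0.02,"az":2.50}
{"dx":0.0237,"dy":-0.0146,"dz":0.0000,"ax":-0.07,"ay":0.02,"az":2.50}
{"dx":0.0231,"dy":-0.0156,"dz":0.0000,"ax":-0.07,"ay":0.02,"az":2.50}
```

Emit:
play_rows([
  {"dx":0.027,"dy":-0.0055,"dz":-0.001,"ax":-0.2,"ay":0,"az":2.5},
  {"dx":0.027,"dy":-0.0065,"dz":0,"ax":-0.1,"ay":0,"az":2.5},
  {"dx":0.027,"dy":-0.008,"dz":0,"ax":-0.1,"ay":0,"az":2.5},
  {"dx":0.026,"dy":-0.009,"dz":0,"ax":-0.1,"ay":0,"az":2.5},
  {"dx":0.026,"dy":-0.01,"dz":0,"ax":-0.1,"ay":0,"az":2.5},
])

```text
time_s: 4.68
ee_pos: [0.5375, 0.0016, 0.2098]
eef_rot: [3.131, -0.002, 0.902]
force: [0.8, -0.5, -1.5]
grip_width: 0.0136
```

```bash
python3 -c "
from h import *
plan([.5666,.1375,.2],40,5)"
```

```text
at [0.5375 0.0016 0.2098] [ 1.7939e+02 -1.1000e-01  5.1660e+01] t 4.6833 F [ 0.8 -0.5 -1.5] M [-0.04 -0.04  0.01] w 0.0136
{"dx":0.0249,"dy":-0.0123,"dz":0.0019,"ax":0.12,"ay":-0.03,"az":2.33}
{"dx":0.0244,"dy":-0.0133,"dz":0.0019,"ax":0.12,"ay":-0.03,"az":2.33}
{"dx":0.0238,"dy":-0.0143,"dz":0.0019,"ax":0.12,"ay":-0.03,"az":2.33}
{"dx":0.0232,"dy":-0.0153,"dz":0.0019,"ax":0.12,"ay":-0.03,"az":2.33}
{"dx":0.0226,"dy":-0.0162,"dz":0.0019,"ax":0.12,"ay":-0.03,"az":2.33}
```

Emit:
play_rows([
  {"dx":0.025,"dy":-0.0125,"dz":0.002,"ax":0.1,"ay":0,"az":2.4},
  {"dx":0.0245,"dy":-0.0135,"dz":0.002,"ax":0.1,"ay":0,"az":2.4},
  {"dx":0.024,"dy":-0.0145,"dz":0.002,"ax":0.1,"ay":0,"az":2.4},
  {"dx":0.023,"dy":-0.0155,"dz":0.002,"ax":0.1,"ay":0,"az":2.4},
  {"dx":0.018,"dy":-0.013,"dz":0.002,"ax":0.1,"ay":0,"az":2.2},
])

```text
time_s: 5.1
ee_pos: [0.566, 0.1402, 0.199]
eef_rot: [3.14, -0.003, 0.685]
force: [-0.1, -0.4, -1.2]
grip_width: 0.0136
```

```bash
python3 -c "
from h import *
plan([.5666,.1375,.185],40,1)"
```

```text
at [0.566  0.1402 0.199 ] [179.92  -0.19  39.25] t 5.1 F [-0.1 -0.4 -1.2] M [-0.    0.01 -0.02] w 0.0136
{"dx":-0.0013,"dy":0.0024,"dz":0.0140,"ax":0.08,"ay":-0.19,"az":-0.75}
```

Emit:
play_rows([
  {"dx":-0.0013,"dy":0.0024,"dz":0.014,"ax":0.1,"ay":-0.2,"az":-0.75},
  {"dx":0,"dy":0,"dz":0,"ax":0,"ay":0,"az":0},
  {"dx":0,"dy":0,"dz":0,"ax":0,"ay":0,"az":0},
  {"dx":0,"dy":0,"dz":0,"ax":0,"ay":0,"az":0},
  {"dx":0,"dy":0,"dz":0,"ax":0,"ay":0,"az":0},
])

```text
time_s: 5.52
ee_pos: [0.5661, 0.1402, 0.183]
eef_rot: [-3.14, 0.002, 0.701]
force: [0.6, 0.1, -0.7]
grip_width: 0.0137
```

```bash
cat >> h.py <<'E'
def overlay(name,lidpos,lyaw):
    """side view crop with the lid (disc, pointer) and caddy models drawn"""
    t=np.radians(np.arange(0,360,10))
    P=lambda c,r,z:np.c_[c[0]+r*np.cos(t),c[1]+r*np.sin(t),0*t+z]
    one=lambda c,r,a,z:np.array([[c[0]+r*np.cos(np.radians(a)),c[1]+r*np.sin(np.radians(a)),z]])
    cad=np.array([.5666,.1375]);l=np.array(lidpos);z=l[2]
    lp=np.r_[P(l,.046,z+.024),one(l,.053,lyaw,z+.02),one(l,.041,lyaw,z),one(l,.041,lyaw+180,z)]
    cp=np.r_[P(cad,.063,.12),one(cad,.0585,40,.12),one(cad,.0585,-5,.12)]
    im=viewer.camera("side")[:,:,::-1];x0,y0,s=205,180,6
    b=cv2.resize(im[y0:y0+95,x0:x0+120],None,fx=s,fy=s,interpolation=cv2.INTER_CUBIC)
    for pts,c in((lp,(0,0,255)),(cp,(255,0,0))):
        for u,v in proj("side",pts): cv2.circle(b,(int((u-x0+.5)*s),int((v-y0+.5)*s)),2,c,-1)
    cv2.imwrite(name,b)
E
python3 -c "
from h import *
plan([.5666,.1375,.185],40,1)
o,p,r=state();overlay('pics/s2.png',[p[0],p[1],p[2]-.0363],r[2])
cv2.imwrite('pics/top2.png',viewer.camera('top')[:,:,::-1])"
```

```text
at [0.5661 0.1402 0.183 ] [-1.7989e+02  1.4000e-01  4.0150e+01] t 5.5167 F [ 0.6  0.1 -0.7] M [-0.04 -0.03  0.02] w 0.0137
{"dx":-0.0013,"dy":0.0024,"dz":-0.0020,"ax":-0.11,"ay":0.14,"az":0.15}
```

View pics/s2.png

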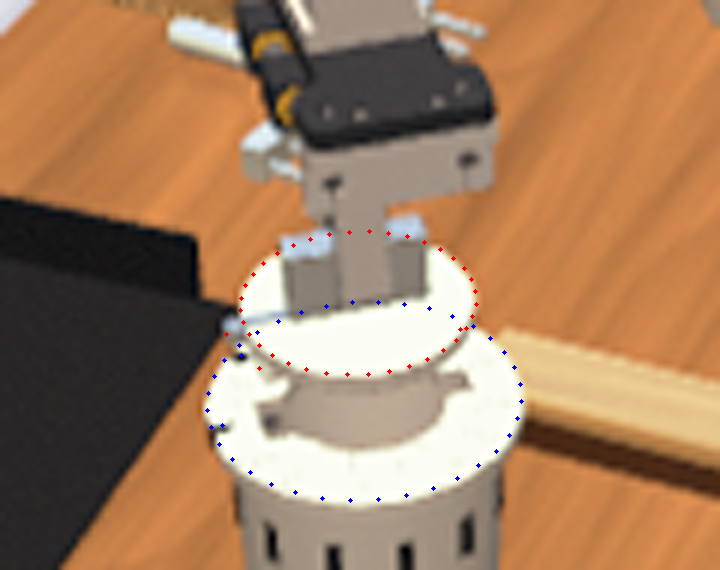

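The side view shows the lid held where the model predicts: its disc lies on the red ring and the pointer, near (228,323), faces the bar mark side. The rim matches the blue ring. I still need a 2.7 mm shift in y.

Emit:
play_rows([
  {"dx":-0.0013,"dy":0.0024,"dz":0.004,"ax":-0.1,"ay":0.1,"az":0.15},
  {"dx":0,"dy":0,"dz":0.004,"ax":0,"ay":0,"az":0},
  {"dx":0,"dy":0,"dz":0,"ax":0,"ay":0,"az":0},
  {"dx":0,"dy":0,"dz":0,"ax":0,"ay":0,"az":0},
  {"dx":0,"dy":0,"dz":0,"ax":0,"ay":0,"az":0},
])

```text
time_s: 6.03
ee_pos: [0.567, 0.1358, 0.1753]
eef_rot: [3.141, -0.001, 0.696]
force: [-0.5, -0.5, -0.6]
grip_width: 0.0135
```

```bash
python3 -c "
from h import *
plan([.5666,.1375,.160],40,1)"
```

```text
at [0.567  0.1358 0.1753] [ 1.7995e+02 -6.0000e-02  3.9860e+01] t 6.0333 F [-0.5 -0.5 -0.6] M [-0.03 -0.01 -0.  ] w 0.0135
{"dx":0.0008,"dy":-0.0016,"dz":0.0153,"ax":0.05,"ay":-0.06,"az":-0.14}
```

Emit:
play_rows([
  {"dx":0.0006,"dy":-0.001,"dz":0.003,"ax":0.05,"ay":0,"az":-0.1},
  {"dx":0,"dy":0,"dz":0.004,"ax":0,"ay":0,"az":0},
  {"dx":0,"dy":0,"dz":0.003,"ax":0,"ay":0,"az":0},
  {"dx":0,"dy":0,"dz":0,"ax":0,"ay":0,"az":0},
  {"dx":0,"dy":0,"dz":0,"ax":0,"ay":0,"az":0},
])

```text
time_s: 6.45
ee_pos: [0.5668, 0.1372, 0.1641]
eef_rot: [-3.141, -0.001, 0.698]
force: [-0.3, -0.0, -0.8]
grip_width: 0.0135
```

```bash
python3 -c "
from h import *
plan([.5666,.1375,.150],40,1)"
```

```text
at [0.5668 0.1372 0.1641] [-1.7999e+02 -5.0000e-02  3.9990e+01] t 6.45 F [-0.3 -0.  -0.8] M [ 0.02 -0.   -0.05] w 0.0135
{"dx":0.0000,"dy":-0.0003,"dz":0.0141,"ax":-0.01,"ay":-0.05,"az":-0.01}
```

Emit:
play_rows([
  {"dx":0,"dy":0,"dz":0.004,"ax":0,"ay":0,"az":0},
  {"dx":0,"dy":0,"dz":0.004,"ax":0,"ay":0,"az":0},
  {"dx":0,"dy":0,"dz":0.004,"ax":0,"ay":0,"az":0},
  {"dx":0,"dy":0,"dz":0.003,"ax":0,"ay":0,"az":0},
  {"dx":0,"dy":0,"dz":0,"ax":0,"ay":0,"az":0},
])

```text
time_s: 6.87
ee_pos: [0.5667, 0.1373, 0.1474]
eef_rot: [-3.141, -0.001, 0.698]
force: [0.0, -0.1, -2.4]
grip_width: 0.014
```

```bash
python3 -c "
from h import *
plan([.5666,.1375,.140],40,1)"
```

```text
at [0.5667 0.1373 0.1474] [-1.7999e+02 -4.0000e-02  4.0000e+01] t 6.8667 F [ 0.  -0.1 -2.4] M [ 0.   -0.04 -0.05] w 0.014
{"dx":0.0000,"dy":-0.0002,"dz":0.0074,"ax":-0.01,"ay":-0.04,"az":0.00}
```

Emit:
play_rows([
  {"dx":0,"dy":0,"dz":0.003,"ax":0,"ay":0,"az":0},
  {"dx":0,"dy":0,"dz":0.002,"ax":0,"ay":0,"az":0},
  {"dx":0,"dy":0,"dz":0.002,"ax":0,"ay":0,"az":0},
  {"dx":0,"dy":0,"dz":0.001,"ax":0,"ay":0,"az":0},
  {"dx":0,"dy":0,"dz":0,"ax":0,"ay":0,"az":0},
])

```text
time_s: 7.28
ee_pos: [0.5671, 0.1374, 0.1406]
eef_rot: [3.141, -0.002, 0.698]
force: [-0.1, -0.0, -1.4]
grip_width: 0.0141
```

```bash
python3 -c "
from h import *
plan([.5666,.1375,.140],40,1)"
```

```text
at [0.5671 0.1374 0.1406] [ 1.7997e+02 -1.3000e-01  4.0000e+01] t 7.2833 F [-0.1 -0.  -1.4] M [ 0.01 -0.02  0.04] w 0.0141
{"dx":-0.0003,"dy":-0.0003,"dz":0.0006,"ax":0.03,"ay":-0.13,"az":0.00}
```

Emit:
play_rows([
  {"dx":0,"dy":0,"dz":0.001,"ax":0,"ay":-0.1,"az":0},
  {"dx":0,"dy":0,"dz":0.001,"ax":0,"ay":0,"az":0},
  {"dx":0,"dy":0,"dz":0.001,"ax":0,"ay":0,"az":0},
  {"dx":0,"dy":0,"dz":0.001,"ax":0,"ay":0,"az":0},
  {"dx":0,"dy":0,"dz":0.001,"ax":0,"ay":0,"az":0},
])

```text
time_s: 7.7
ee_pos: [0.5673, 0.1375, 0.1402]
eef_rot: [3.14, -0.003, 0.698]
force: [-6.5, -1.8, 10.6]
grip_width: 0.0135
```

```bash
python3 -c "
from h import *
plan([.5666,.1375,.140],40,1)"
```

```text
at [0.5673 0.1375 0.1402] [ 1.7989e+02 -1.5000e-01  3.9990e+01] t 7.7 F [-6.5 -1.8 10.6] M [-0.19  1.3  -0.01] w 0.0135
{"dx":-0.0005,"dy":-0.0005,"dz":0.0002,"ax":0.11,"ay":-0.15,"az":-0.01}
```

The lid is home: TCP z is 0.1402 against the expected 0.1403, with 10 N of contact. Now twisting clockwise with a light downward push.

Emit:
play_rows([
  {"dx":0,"dy":0,"dz":0.0003,"ax":0,"ay":0,"az":3},
  {"dx":0,"dy":0,"dz":0.0003,"ax":0,"ay":0,"az":4},
  {"dx":0,"dy":0,"dz":0.0003,"ax":0,"ay":0,"az":4},
  {"dx":0,"dy":0,"dz":0.0003,"ax":0,"ay":0,"az":4},
  {"dx":0,"dy":0,"dz":0.0003,"ax":0,"ay":0,"az":3},
])

```text
time_s: 8.12
ee_pos: [0.5672, 0.1373, 0.1403]
eef_rot: [3.14, -0.003, 0.373]
force: [-2.9, 0.1, 4.5]
grip_width: 0.0139
```

```bash
python3 -c "
from h import *
plan([.5666,.1375,.140],-5,5)"
```

```text
at [0.5672 0.1373 0.1403] [179.91  -0.19  21.37] t 8.1167 F [-2.9  0.1  4.5] M [-0.02  0.73  0.19] w 0.0139
{"dx":-0.0001,"dy":-0.0001,"dz":0.0001,"ax":0.01,"ay":-0.04,"az":5.27}
{"dx":-0.0001,"dy":-0.0001,"dz":0.0001,"ax":0.01,"ay":-0.04,"az":5.27}
{"dx":-0.0001,"dy":-0.0001,"dz":0.0001,"ax":0.01,"ay":-0.04,"az":5.27}
{"dx":-0.0001,"dy":-0.0001,"dz":0.0001,"ax":0.01,"ay":-0.04,"az":5.27}
{"dx":-0.0001,"dy":-0.0000,"dz":0.0001,"ax":0.01,"ay":-0.04,"az":5.27}
```

Emit:
play_rows([
  {"dx":0,"dy":0,"dz":0.0003,"ax":0,"ay":0,"az":5},
  {"dx":0,"dy":0,"dz":0.0003,"ax":0,"ay":0,"az":6},
  {"dx":0,"dy":0,"dz":0.0003,"ax":0,"ay":0,"az":6},
  {"dx":0,"dy":0,"dz":0.0003,"ax":0,"ay":0,"az":4},
  {"dx":0,"dy":0,"dz":0.0003,"ax":0,"ay":0,"az":2},
])

```text
time_s: 8.53
ee_pos: [0.5672, 0.138, 0.1403]
eef_rot: [-3.141, -0.004, -0.049]
force: [-1.3, 1.0, 3.2]
grip_width: 0.0138
```

```bash
python3 -c "
from h import *
plan([.5666,.1375,.140],-5,1)"
```

```text
at [0.5672 0.138  0.1403] [-179.96   -0.23   -2.81] t 8.5333 F [-1.3  1.   3.2] M [0.15 0.49 0.2 ] w 0.0138
{"dx":-0.0005,"dy":0.0005,"dz":0.0003,"ax":-0.05,"ay":-0.23,"az":2.19}
```

Emit:
play_rows([
  {"dx":0,"dy":0,"dz":0.0003,"ax":0,"ay":0,"az":2},
  {"dx":0,"dy":0,"dz":0.0003,"ax":0,"ay":0,"az":0},
  {"dx":0,"dy":0,"dz":0.0003,"ax":0,"ay":0,"az":0},
  {"dx":0,"dy":0,"dz":0.0003,"ax":0,"ay":0,"az":0},
  {"dx":0,"dy":0,"dz":0.0003,"ax":0,"ay":0,"az":0},
])

```text
time_s: 8.95
ee_pos: [0.5672, 0.138, 0.1403]
eef_rot: [-3.141, -0.005, -0.083]
force: [-2.4, -1.3, 4.9]
grip_width: 0.0135
```

```bash
python3 -c "
from h import *
plan([.5666,.1375,.140],-5,1)
o,p,r=state();overlay('pics/s3.png',[p[0],p[1],p[2]-.0363],r[2])
im=viewer.camera('top')[:,:,::-1]
cv2.imwrite('pics/top3.png',im);cv2.imwrite('pics/top3c.png',cv2.resize(im[140:240,190:300],None,fx=6,fy=6,interpolation=cv2.INTER_CUBIC))"
```

```text
at [0.5672 0.138  0.1403] [-179.96   -0.27   -4.78] t 8.95 F [-2.4 -1.3  4.9] M [-0.04  0.85 -0.03] w 0.0135
{"dx":-0.0006,"dy":0.0006,"dz":0.0003,"ax":-0.04,"ay":-0.27,"az":0.22}
```

View pics/s3.png

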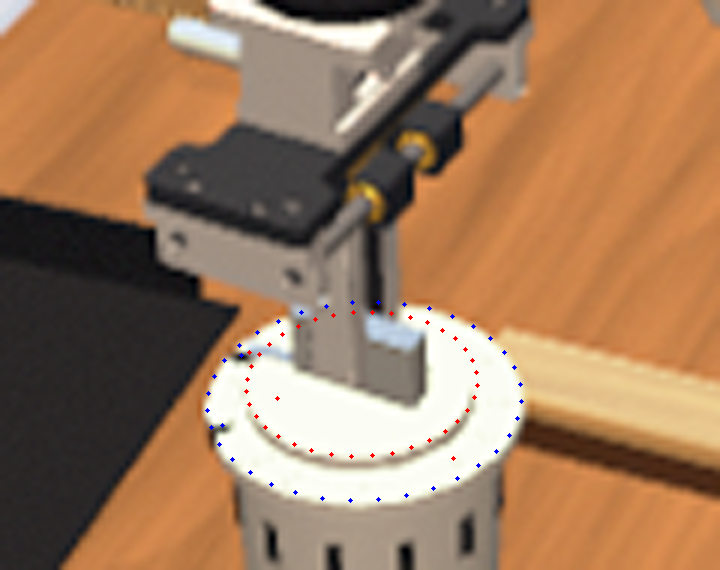

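View pics/top3c.png

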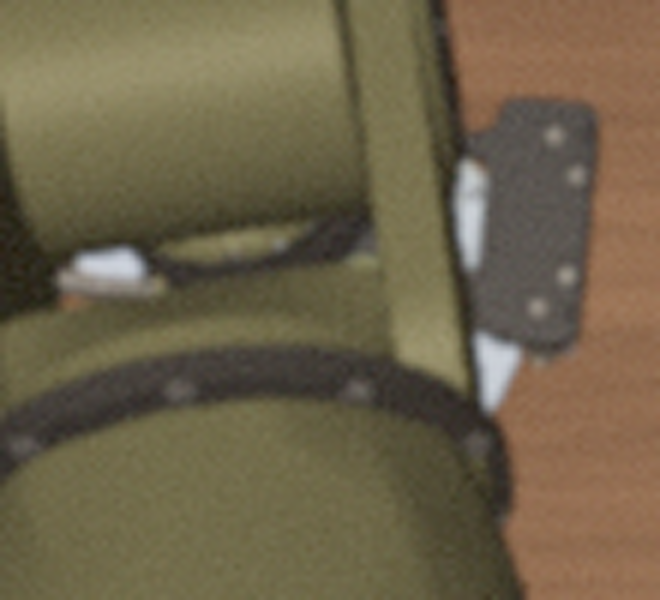

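The side view shows the lid flush on the rim with its pointer at the vent dot, near (242,355). The top view is blocked by the arm. I'll check the angle more closely.

Run:
```python
from h import *
s0=cv2.imread("pics/side0.png"); s1=viewer.camera("side")[:,:,::-1].copy(); cv2.imwrite("pics/side4.png",s1)
cad=np.array([.5666,.1375]); A=lambda d:(np.hypot(*d).round(4),np.degrees(np.arctan2(d[1],d[0])).round(1))
for im,nm in((cv2.imread("pics/top0.png"),"top"),(s0,"side"),(s1,"side")):
    g=255-im.min(2).astype(float)
    for a in(-5,40):
        p=np.r_[cad+.0575*np.array([np.cos(np.radians(a)),np.sin(np.radians(a))]),.12]
        u,v=proj(nm,p)[0].round().astype(int); k=3
        w=g[v-k:v+k+1,u-k:u+k+1]; w=np.clip(w-np.percentile(w,50)-30,0,None)
        yy,xx=np.mgrid[v-k:v+k+1,u-k:u+k+1]; c=((xx*w).sum()/w.sum(),(yy*w).sum()/w.sum())
        print(nm,a,np.round(c,1),A(ray(nm,c,.12)[0]-cad))
x0,y0,s=236,226,16
b=[cv2.resize(i[y0:y0+28,x0:x0+24],None,fx=s,fy=s,interpolation=cv2.INTER_CUBIC) for i in(s0,s1)]
cv2.imwrite("pics/z4.png",np.hstack(b))
```

```text
top -5 [247.4 158.4] (np.float64(0.061), np.float64(-4.6))
top 40 [223.3 164.9] (np.float64(0.0629), np.float64(40.8))
side -5 [243.5 237.6] (np.float64(0.0635), np.float64(-7.2))
side 40 [240.  251.5] (np.float64(0.0629), np.float64(42.7))
side -5 [243.5 237.6] (np.float64(0.0635), np.float64(-7.2))
side 40 [240.  251.6] (np.float64(0.063), np.float64(42.8))
```

View pics/z4.png

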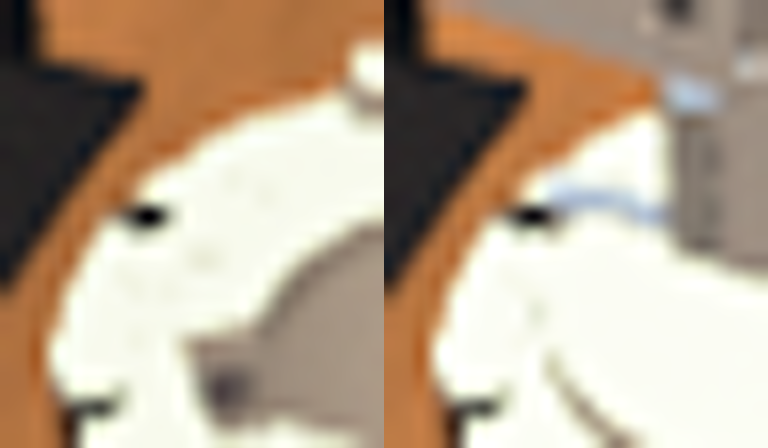

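Run:
```python
from h import *
cad=np.array([.5666,.1375])
f=lambda u,v:(236+(u+.5)/16-.5,226+(v+.5)/16-.5)
for nm,u,v,z in(("vent",147,215,.12),("bar",92,406,.12),("tip top",165,195,.126),("tip mid",165,195,.124)):
    d=ray("side",f(u,v),z)[0]-cad;print(nm,np.hypot(*d).round(4),np.degrees(np.arctan2(d[1],d[0])).round(1))
# predicted pixel of tip end (53 mm) for yaw values, and of vent dot
for a in(0,-5,-10):
    c,s=np.cos(np.radians(a)),np.sin(np.radians(a))
    P=np.array([[cad[0]+.053*c,cad[1]+.053*s,.126],[cad[0]+.048*c,cad[1]+.048*s,.126],[cad[0]+.0585*c,cad[1]+.0585*s,.12]])
    print(a,((proj("side",P)+.5-[236,226])*16).round(0).tolist())
for q in(dict(z=0),):
    o=ctrl.get_obs();print(o["force"].round(1),o["moment"].round(2),o["ee_pos"].round(4),np.degrees(o["eef_rot"]).round(2))
```

```text
vent 0.058 -4.4
bar 0.0595 41.5
tip top 0.0538 -3.5
tip mid 0.0553 -5.7
0 [[160.0, 209.0], [190.0, 217.0], [130.0, 231.0]]
-5 [[175.0, 192.0], [203.0, 201.0], [147.0, 212.0]]
-10 [[192.0, 176.0], [219.0, 186.0], [166.0, 194.0]]
[-2.3 -1.   5.1] [-0.04  0.75  0.03] [0.5673 0.138  0.1403] [-179.96   -0.27   -4.79]
```

Everything agrees: the vent mark is at about -4.4°, the gripped lid at -4.8°, and the lid sits at home height with about 5 N on the rim. It stayed steady between readings, so I'm handing in.

```bash
python3 -c "
from h import *
print(workorder.hand_in())
print(state()[1:])"
```

```text
the job is handed in; nothing more can be done
None
the job is handed in; nothing more can be done
```

The white lid is on the caddy, fully home and twisted 45° clockwise to the vent mark. I handed the job in at about 9 s with the gripper still holding it at 40 N.

- **Home:** Before the twist, the tool stood at z = 0.1402 m against 0.1403 m expected, with contact force showing. About 5 N still pressed it onto the rim at the last reading.
- **Angle:** The gripper was at -4.8° at the end. The vent mark measured about -4.4°, and the pointer in the side image read between -3.5° and -5.7°, depending on the height assumed. The lid stayed about 35° short of where it would touch the lock catch.
- **Bystanders:** I saw no sign of contact with the other objects. I didn't compare all their positions before and after.
- **Checks that failed or disagreed:**
    - The top camera was blocked by the arm at the end, so the final check used only the side camera and the arm's own readings.
    - An automatic dark-spot check put the marks 2–3° off. It also placed them too far out, at 63 mm instead of 58.5 mm, because it picked up the dark background. I dropped it and used positions read by hand from an enlarged crop.
    - The measured twisting moment fell from about 0.2 N m while turning to nearly zero at rest. At the vent mark, 0.1 N m was expected. The pointer and gripper angle did not move.

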